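Slide the heavy battery box home into its corner stop

TASK

Push the heavy battery box across the worktop into the corner stop, until it sits upright and square, fully home against both metal rails. Push it with the fingers on the grey lower body, low near its base, so that it slides without rocking or tipping up; do not lift it, and keep the fingers off its black lid or the carrying handle. Leave all the other things where they are.

Things in the scene. Friction and masses are not known exactly. Their poses are not given: they have to be found in the camera images.
- battery_box: Heavy loose battery box, about 1.6 kg, 6 to 14 N to slide: a grey block 80 mm along its x, 120 mm along its y, 70 mm tall, a black lid on top. Origin: centre of its underside; z up. It starts ahead and to the left of the robot, clear of the corner stop, x ahead within 0.2 rad. Pushed high up it tips; pushed within 35 mm of the worktop it slides.
- battery_lid: Black lid fixed on the battery box (same 80 x 120 mm outline), from 70 to 110 mm above the worktop, with a steel carrying handle arching along y up to 127 mm. Origin at the centre of the lid's underside. Not to be touched.
- corner_stop: Corner stop, fixed: two aluminium rails 30 mm high, 10 mm thick, at a right angle. Origin: inner corner, on the worktop; x away from the robot (within 0.12 rad), y left. Back rail's inner face: x = 0, y from 0 to 150 mm. Side rail's inner face: y = 0, x from -190 mm to 0. Outside each a 3 mm foot, 22 mm wide. Home, the box's centre is at x = -40, y = 60 mm here, its x along this x.
- pot: White lidded sample pot, 44 mm across, 58 mm tall, a bystander left of the back rail; origin at the centre of its underside.
- low_pot: White lidded sample pot, 44 mm across, 38 mm tall, a bystander farther left; origin at the centre of its underside.
- dish: Clear petri dish, 60 mm across, 14 mm tall, a bystander right of the side rail; origin at the centre of its underside.
- bulb: Pipette bulb lying on the worktop, 30 x 57 x 30 mm, a bystander on the right; origin at the centre of its underside.
- mailer: Flat slide mailer, 86 x 30 x 12 mm, a bystander on the left; origin at the centre of its underside.
- rubber: Eraser, 20 x 43 x 11 mm, a bystander on the right; origin at the centre of its underside.
- marker: Marker pen lying on the worktop, 14 x 150 x 15 mm (long along its y), a bystander on the left; origin at the centre of its underside.

How it is judged (in metres and radians):
At the end, for the whole second after the job is handed in: The battery box stands upright and at rest, square to the corner stop within 0.07 rad (4 degrees), its centre within 8 mm of touching the back rail and within 8 mm of touching the side rail (x of battery_box in the frame of corner_stop between -0.048 and -0.034 m and y of battery_box in the frame of corner_stop between 0.054 and 0.068 m and angle between the x axis of battery_box and the x axis of corner_stop, either way round below 0.07 rad and angle between battery_box's own z axis and vertical below 0.03 rad and height (world z) of battery_box below 0.004 m and linear speed of battery_box below 0.01 m/s).
It fails at once if the battery box rocks or tips (more than 0.12 rad) (angle between battery_box's own z axis and vertical above 0.12 rad).
It fails at once if the battery box is lifted (more than 10 mm) (height (world z) of battery_box above 0.01 m).
It fails at once if the fingers touch the black lid or the handle (contact force between the fingers and battery_lid above 0.5 N).
It fails at once if another thing is moved (more than 20 mm) (distance of any of pot, low_pot, dish, bulb, mailer, rubber, marker from where it was at the start of the episode above 0.02 m).
It also fails if it takes over 64 s, if anything falls off the work surface, if the arm or the gripper's body presses on something with over 40 N, if the wrist force passes 120 N, or if a joint passes its speed limit or range.

ROBOT

A 6-joint arm with a two-finger parallel gripper is mounted at the origin on a cart in front of the work surface, level with it; the furniture and walls round the work are solid. World frame = base frame: x ahead of the robot, y to its left, z up, the work surface at z = 0. Lengths are in m, angles in degrees, forces in N, time in s.
With the tool pointing down it reaches from about 0.275 to 0.825 m from the base axis. Payload 4.9 kg.
Tool frame: the origin (TCP) lies at the very end of the fingers, on their centre line; the grasp point (between the pads) lies 19 mm behind it (robot.grasp_offset is the distance from the TCP to the grasp point, in m); x points along the fingers, y is the direction in which the jaws open and shut, and the axes are right-handed (so a half turn about x gives the same grasp; the last joint's range is limited). The gripper opens to 85 mm and grips with 20 to 120 N. Pads are 22 mm wide; open, the fingers measure 114 mm over their backs; the gripper's body (76 mm by 85 mm) begins 54 mm behind the grasp point. The pads swing forward as they close: fully open they stand 13 mm farther back than shut.
Start: joints at [64.103, 18.69, -11.035, 60.275, 0, 82.311], TCP at [0.172, 0.522, 0.231] pointing down, gripper open.
Joint ranges: [-152.03, 152.03], [-55.5, 102.48], [-74.3, 77.21], [-110.64, 120.58], [-84.22, 78.4], [-180, 180]. Speed limits (degrees/s): [147.25, 147.25, 180, 180, 180, 180].

INTERFACE

Orientations are given as a 3x3 rotation matrix whose columns are the frame's x, y, z axes.
In Python, from bench import robot gives the robot as it stands. Calls block until the motion is done:
- robot.movep(position, orientation): joint-space move of the TCP to a pose.
- robot.move_straight(position, attitude=None, rate=0.15, guard=None): straight line of the TCP; attitude=None keeps the orientation; rate is the mean speed in m/s. With guard (N) it stops when the force on the tool has changed by that much, and returns True; else False.
- robot.set_joints(angles): joint-space move.
- robot.move_gripper(opening, force=None): finger opening in m; force is the grip in N (None keeps the last); returns when the fingers have stopped.
- robot.wait(seconds).
- robot.solve_ik(position, orientation): joint angles nearest the present ones, or None.
- robot.get_state(): the state.
- robot.capture(name): name is "side" or "top" or "wrist"; returns (picture, depth): 480x640x3 uint8, red, green, blue; 480x640 float32, m along the optical axis (not along the pixel's ray), 0 where there is no reading.
- robot.camera_model(name): a dict with "intrinsics" (3x3 intrinsics, pixels), "world_to_cam" (4x4, takes a point from world to camera coordinates); the wrist camera has in their place "T_tool_cam" (4x4, takes a point from camera to tool coordinates, whose origin is the TCP and whose axes are the tool frame's). Camera axes: x right, y down, z forward; pixel columns grow to the right and rows downward; lengths in m; the calibration is good to about 2 mm. A picture is of the moment at which its call begins: read the wrist's pose just before it. camera_model takes no time and is no camera call.
A pose or a line that the arm cannot do raises robot.IKError and nothing moves.
- robot.close_job(): hands the job in, once; it reports no verdict.
The state is a dict: "t": time; "q": joint angles; "dq": joint speeds; "tau": joint torques, N m; "ee_pos": TCP position; "tcp_rot": TCP orientation; "ft_force": force on the tool from outside, world axes, zero at the start; "wrist_torque": the same for the moment, N m; "opening": finger opening in m.
Only numpy, scipy, OpenCV 4.12 (cv2) and the standard library are available. Lean on these libraries where they do the work, as an engineer would, in place of code of your own. Each camera call takes 0.05 s, during which the arm holds its last target.

## Working session

There is one attempt and no reset: what is moved stays moved. The work goes in short steps, each a Python script; the robot and the scene stay as the last script left them, time stands still between calls to the robot, and variables do not carry over. Pictures are saved under pics/ and viewed, and the job is handed in when it is done.

```bash
mkdir -p pics; ls
python3 - <<'E'
from bench import robot
import cv2,numpy as np
s=robot.get_state();print(s['t'],s['ee_pos'],s['tcp_rot'])
for n in("top","side","wrist"):
    p,d=robot.capture(n);cv2.imwrite(f"pics/{n}0.png",p[:,:,::-1]);np.savez(f"{n}0.npz",p=p,d=d)
    print(n,robot.camera_model(n))
E
```

```text
pics
0.0 [0.17161971 0.52191284 0.23047203] [[-7.78480213e-04  3.12537453e-01  9.49905119e-01]
 [-1.61169187e-03  9.49903781e-01 -3.12538334e-01]
 [-9.99998398e-01 -1.77425926e-03 -2.35767227e-04]]
top {'intrinsics': array([[495.37510181,   0.        , 319.01949402],
       [  0.        , 495.37510181, 245.90059282],
       [  0.        ,   0.        ,   1.        ]]), 'world_to_cam': array([[-0.0204691 , -0.9997336 , -0.01066469,  0.24316475],
       [-0.9889933 ,  0.02181032, -0.14634399,  0.52628263],
       [ 0.1465376 ,  0.00755178, -0.98917627,  1.09851216],
       [ 0.        ,  0.        ,  0.        ,  1.        ]])}
side {'intrinsics': array([[611.27649412,   0.        , 317.69177305],
       [  0.        , 611.27649412, 236.19416667],
       [  0.        ,   0.        ,   1.        ]]), 'world_to_cam': array([[ 0.63462729, -0.77275654,  0.00977397, -0.15194257],
       [-0.64189153, -0.53411301, -0.55018048,  0.49040883],
       [ 0.43037597,  0.34288571, -0.83498857,  1.04219478],
       [ 0.        ,  0.        ,  0.        ,  1.        ]])}
wrist {'intrinsics': array([[360.80337167,   0.        , 318.0006419 ],
       [  0.        , 360.80337167, 242.00803066],
       [  0.        ,   0.        ,   1.        ]]), 'T_tool_cam': array([[-1.36458212e-03, -2.74164938e-01,  9.61681717e-01,
        -1.42733399e-01],
       [ 9.99998917e-01,  1.55863117e-04,  1.46338733e-03,
        -7.44371674e-04],
       [-5.51100207e-04,  9.61682672e-01,  2.74164429e-01,
        -7.03562473e-02],
       [ 0.00000000e+00,  0.00000000e+00,  0.00000000e+00,
         1.00000000e+00]])}
```

View pics/top0.png

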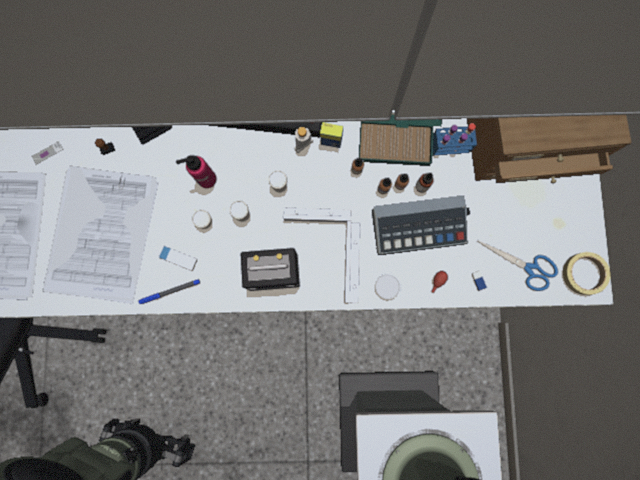

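View pics/side0.png

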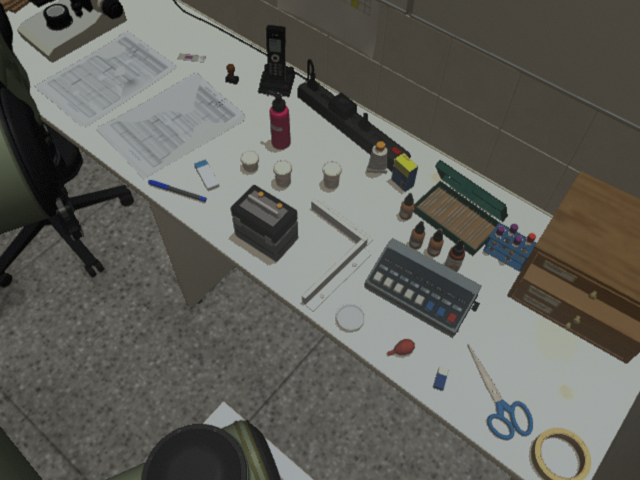

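View pics/wrist0.png

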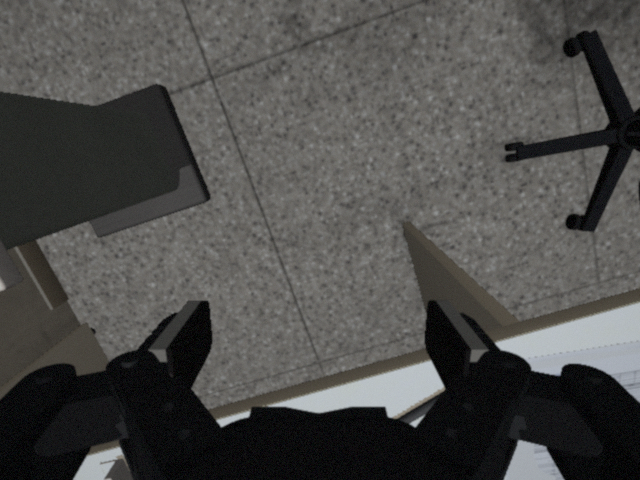

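Top view: box near (270,269), back rail (284–350,213), side rail (352,222–302), pots at (240,211), (202,219), (278,181), dish (387,287), pen (170,291). Next I measure these through depth back-projection and height.

```bash
cat > h.py <<'E'
import numpy as np,cv2
from bench import robot
def cloud(n,d):
    m=robot.camera_model(n);K=m['intrinsics'];T=np.linalg.inv(m['world_to_cam'])
    v,u=np.mgrid[:480,:640]
    P=np.stack([(u-K[0,2])/K[0,0]*d,(v-K[1,2])/K[1,1]*d,d],-1)
    W=P@T[:3,:3].T+T[:3,3]; W[d<=0]=np.nan
    return W
def ray(n,u,v,z):
    m=robot.camera_model(n);K=m['intrinsics'];T=np.linalg.inv(m['world_to_cam'])
    r=T[:3,:3]@np.array([(u-K[0,2])/K[0,0],(v-K[1,2])/K[1,1],1]);o=T[:3,3]
    return o+r*(z-o[2])/r[2]
E
python3 - <<'E'
from h import *
a=np.load('top0.npz');W=cloud('top',a['d']);H=W[...,2]
print('table z',np.nanmedian(H[250:300,300:335]))
def comp(n,H,lo,hi,mn,x0,x1,y0,y1):
    W_=W
    m=((H>lo)&(H<hi)).astype(np.uint8); 
    N,l,st,c=cv2.connectedComponentsWithStats(m,connectivity=4)
    for i in range(1,N):
        x,y,w,h,A=st[i]
        if A<mn or not(x0<c[i][0]<x1 and y0<c[i][1]<y1):continue
        P=W_[l==i];r=cv2.minAreaRect(P[:,:2].astype(np.float32)*1000)
        print(n,'px',st[i],'h',np.percentile(P[:,2],[5,50,95]).round(3),'rect',np.round(r[0],1),np.round(r[1],1),round(r[2],2))
comp('lid',H,.1,.14,200,200,330,220,310)
comp('all',H,.008,.2,60,130,500,160,310)
comp('rail',H,.022,.036,60,270,370,200,310)
z=cv2.resize(a['p'][160:310,130:400,::-1],None,fx=2.9,fy=2.9,interpolation=cv2.INTER_CUBIC);cv2.imwrite('pics/z0.png',z)
E
```

```text
table z -0.00010695004915473039
lid px [ 241  247   57   41 2053] h [0.106 0.11  0.125] rect [477.8 340.4] [ 80.3 120.3] 3.3
all px [176 155  41  33 718] h [0.021 0.113 0.16 ] rect [702.5 498.9] [39.2 52. ] 38.27
all px [269 170  19  22 320] h [0.024 0.056 0.059] rect [687.8 323.7] [41.8 42.6] 88.13
all px [103 171  54  19 356] h [0.008 0.01  0.013] rect [704.6 687.7] [132.   38.8] 82.63
all px [416 172  18  20 260] h [0.015 0.061 0.099] rect [675.1 -16.6] [32.9 26.1] 47.08
all px [395 173  15  17 180] h [0.016 0.049 0.084] rect [681.8  34.1] [29.1 28. ] 61.22
all px [378 177  15  17 181] h [0.019 0.053 0.088] rect [670.2  75.8] [29.4 23.9] 62.1
all px [ 372  195   99   60 4662] h [0.035 0.057 0.068] rect [575.6  -9.2] [110.  224.2] 5.86
all px [230 200  20  21 323] h [0.022 0.056 0.059] rect [618.6 413.6] [42.9 42. ] 1.92
all px [193 210  19  19 293] h [0.024 0.036 0.039] rect [602.9 504.2] [40.8 42.4] 0.65
all px [284 214  69  88 771] h [0.013 0.029 0.033] rect [541.2 191.7] [253.  129.8] 35.16
all px [134 233  13  24  89] h [0.008 0.01  0.012] rect [548.6 652.7] [21.5 51.7] 72.86
all px [160 246  37  24 438] h [0.009 0.011 0.015] rect [515.6 565. ] [86.5 30. ] 67.58
all px [ 241  247   60   44 2272] h [0.062 0.11  0.124] rect [477.  340.1] [ 81.8 120.8] 3.28
all px [130 253  12  21  81] h [0.008 0.01  0.013] rect [506.7 661.2] [51.8 22.1] 16.0
all px [432 270  16  21 204] h [0.011 0.025 0.032] rect [448.3 -46.3] [30.  48.3] 82.05
all px [472 271  15  19 145] h [0.009 0.012 0.014] rect [ 447.8 -139.4] [42.  20.2] 18.44
all px [376 273  25  26 515] h [0.011 0.014 0.018] rect [438.8  73.9] [56.5 58.1] 87.8
all px [139 279  62  25 299] h [0.008 0.012 0.016] rect [437.4 584. ] [ 12.9 148.3] 18.46
rail px [284 214  68  88 679] h [0.025 0.029 0.033] rect [507.7 238.7] [158.1 199.9] 87.11
```

View pics/z0.png

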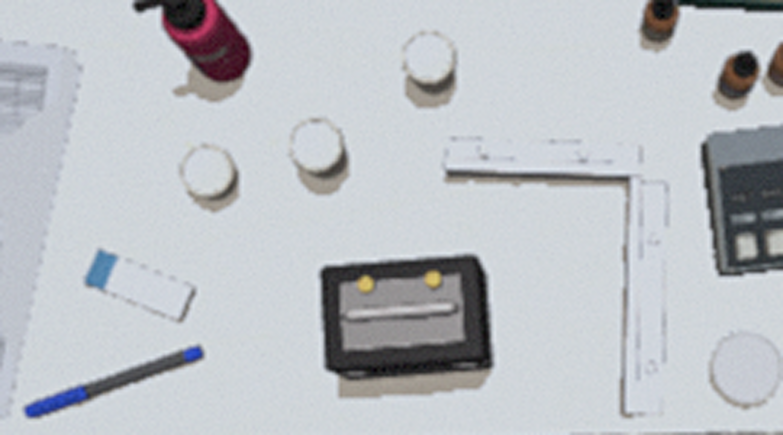

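```bash
cat >> h.py <<'E'
YAW=np.deg2rad(-2.89);C0=np.array([.5941,.1643])
ex=np.array([np.cos(YAW),np.sin(YAW)]);ey=np.array([-np.sin(YAW),np.cos(YAW)])
def S2W(x,y):return C0+x*ex+y*ey
def W2S(p):
    r=np.asarray(p)-C0;return np.stack([r@ex,r@ey],-1)
def att(f,side,tilt,sgn):
    t=np.deg2rad(tilt);d=np.r_[np.sin(t)*f,-np.cos(t)];y=np.r_[side*sgn,0];return np.stack([d,y,np.cross(d,y)],1)
E
python3 - <<'E'
from h import *
a=np.load('top0.npz');W=cloud('top',a['d']);H=W[...,2]
m=(H>.024)&(H<.036);m[:,:275]=0;m[:,365:]=0;m[:205]=0;m[302:]=0
P=W[m];S=W2S(P[:,:2])*1000
b=S[(S[:,1]>5)&(S[:,1]<148)&(abs(S[:,0])<15)];s=S[(S[:,0]<-5)&(S[:,0]>-188)&(abs(S[:,1])<15)]
print(len(b),len(s),'back x',np.percentile(b[:,0],[2,50,98]),'side y',np.percentile(s[:,1],[2,50,98]))
print('slopes mrad',1e3*np.polyfit(b[:,1],b[:,0],1)[0],1e3*np.polyfit(s[:,0],s[:,1],1)[0])
print('side x range',s[:,0].min(),s[:,0].max(),'back y',b[:,1].max())
m=(H>.1)&(H<.14);m[:,:220]=0;m[:,320:]=0;m[:230]=0;P=W[m]
print('box in stop',W2S(P[:,:2].min(0)/2+P[:,:2].max(0)/2), W2S([.4778,.3404]))
def chk(nm,f,side,pts):
  for tilt in(30,35,40):
    for sgn in(1,-1):
        R=att(f,side,tilt,sgn);o=[]
        for p in pts:
            q=robot.solve_ik(p,R);o.append(None if q is None else np.round(q).astype(int).tolist())
        print(nm,tilt,sgn,o)
chk('y',-ey,ex,[np.r_[S2W(-.125,y),z] for y,z in((.29,.2),(.25,.012),(.115,.012))])
chk('x',ex,ey,[np.r_[S2W(x,.06),z] for x,z in((-.21,.2),(-.19,.012),(-.085,.012))])
E
```

```text
276 343 back x [-0.97254092  4.07879613  9.50606866] side y [-8.58274907 -3.74386889  1.08985899]
slopes mrad 5.585190953280886 -2.2223344490104453
side x range -187.61909635328104 -5.558074896797829 back y 146.93060262345537
box in stop [-0.12459688  0.16991978] [-0.12503081  0.17001234]
y 30 1 [[46, 56, 43, 101, -19, 143], [44, 58, 21, 75, -20, 141], [36, 48, -3, 59, -23, 133]]
y 30 -1 [[46, 56, 43, 101, -19, -37], [44, 58, 21, 75, -20, -39], [36, 48, -3, 59, -23, -47]]
y 35 1 [[47, 61, 52, 109, -22, 145], [45, 63, 27, 82, -23, 143], [37, 51, 2, 65, -26, 136]]
y 35 -1 [[47, 61, 52, 109, -22, -35], [45, 63, 27, 82, -23, -37], [37, 51, 2, 65, -26, -44]]
y 40 1 [[48, 69, 65, 119, -24, 148], [46, 67, 35, 90, -25, 146], [39, 55, 6, 71, -29, 139]]
y 40 -1 [[48, 69, 65, 119, -24, -32], [46, 67, 35, 90, -25, -34], [39, 55, 6, 71, -29, -41]]
x 30 1 [[33, -5, -52, 18, -17, 32], [31, 23, -64, -23, -16, 30], [23, 27, -53, -18, -13, 23]]
x 30 -1 [[33, -5, -52, 18, -17, -148], [31, 23, -64, -23, -16, -150], [23, 27, -53, -18, -13, -157]]
x 35 1 [[36, -5, -56, 11, -21, 33], [33, 26, -68, -33, -20, 31], [25, 29, -57, -28, -15, 23]]
x 35 -1 [[36, -5, -56, 11, -21, -147], [33, 26, -68, -33, -20, -149], [25, 29, -57, -28, -15, -157]]
x 40 1 [[38, -6, -60, 3, -25, 34], [36, 30, -71, -44, -24, 31], [26, 32, -61, -39, -18, 23]]
x 40 -1 [[38, -6, -60, 3, -25, -146], [36, 30, -71, -44, -24, -149], [26, 32, -61, -39, -18, -157]]
```

Run:
```python
from h import *
R=att(-ey,ex,35,1)
robot.move_gripper(.04)
robot.movep(np.r_[S2W(-.125,.29),.2],R)
robot.move_straight(np.r_[S2W(-.125,.275),.012],rate=.15)
s=robot.get_state();print(s['t'],s['ee_pos'],s['ft_force'],s['opening'])
for n in("side","top"):
    p,d=robot.capture(n);cv2.imwrite(f"pics/{n}1.png",p[:,:,::-1])
```

```text
3.275 [0.48364121 0.4458427  0.0131529 ] [0.06720319 0.32572696 0.21590095] 0.04039205702055672
```

View pics/side1.png

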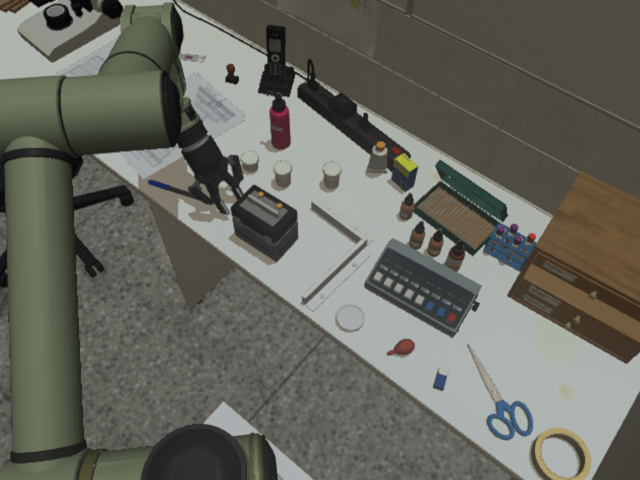

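The side view shows the fingers down just left of the box's left face (tips near (225,205)), leaning away and clear of the lid at (265,200). Next I push part way and check.

```bash
cat >> h.py <<'E'
def box(d):
    W=cloud('top',d);H=W[...,2]
    m=((H>.1)&(H<.116)).astype(np.uint8);m[:,:220]=0;m[:,372:]=0;m[:195]=0;m[305:]=0
    n,l,st,c=cv2.connectedComponentsWithStats(m);i=1+np.argmax(st[1:,4])
    r=cv2.minAreaRect(W[l==i][:,:2].astype(np.float32)*1000)
    print('box stop',W2S(np.array(r[0])/1e3).round(4),np.round(r[1],1),'yaw',round(r[2],2))
def look(k):
    for n in("side","top"):
        p,d=robot.capture(n);cv2.imwrite(f"pics/{n}{k}.png",p[:,:,::-1])
    box(d);s=robot.get_state();print(s['t'],'tcp stop',W2S(s['ee_pos'][:2]).round(4),s['ee_pos'][2].round(4),s['ft_force'].round(1))
E
python3 - <<'E'
from h import *
print(robot.move_straight(np.r_[S2W(-.125,.18),.012],rate=.05,guard=25));look(2)
E
```

```text
False
box stop [-0.1314  0.1124] [120.3  80.4] yaw 86.87
5.525 tcp stop [-0.1246  0.1819] 0.012 [ 0.9  6.6 -0.6]
```

View pics/side2.png

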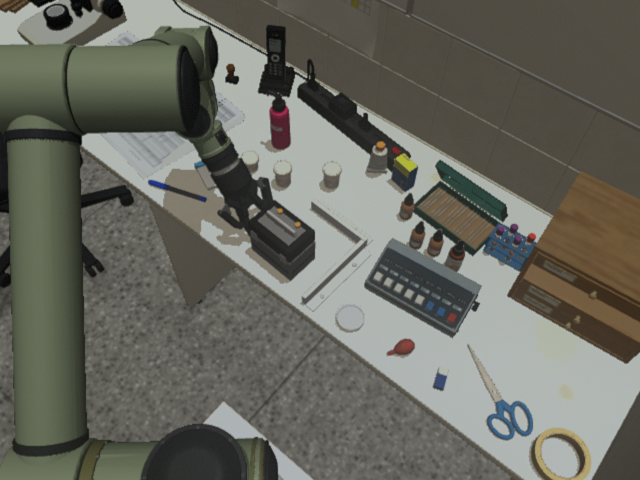

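View pics/top2.png

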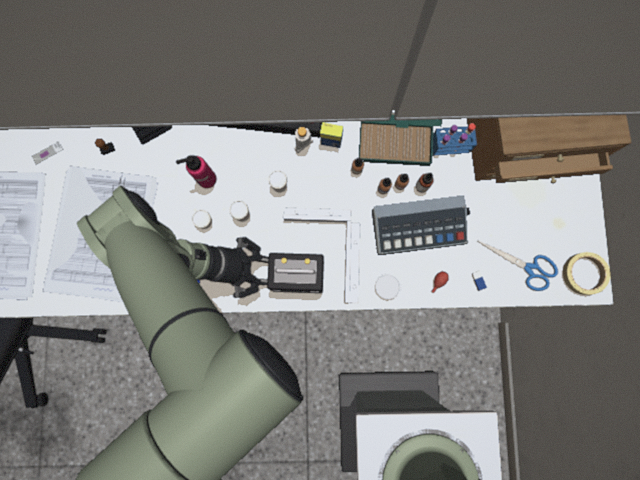

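Box at (297,272), now square, with the fingers on its left face. I carry on to the side rail.

Run:
```python
from h import *
print(robot.move_straight(np.r_[S2W(-.13,.1235),.012],rate=.04,guard=20));look(3)
```

```text
False
box stop [-0.1353  0.0615] [119.9  80.4] yaw 86.58
7.1917 tcp stop [-0.1286  0.1308] 0.0121 [ 0.2 21.2  0.9]
```

View pics/top3.png

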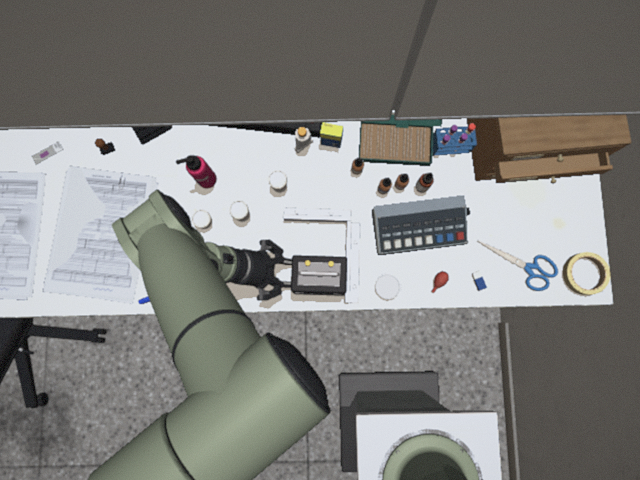

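Box is against the side rail (stalled at 21 N, box y' ≈ 0.061), at (320,275). I go round to the near face.

Run:
```python
from h import *
R=att(ex,ey,35,1)
robot.move_straight(np.r_[S2W(-.129,.19),.03],rate=.15)
robot.move_straight(np.r_[S2W(-.15,.22),.25],rate=.25)
robot.movep(np.r_[S2W(-.24,.056),.22],R)
robot.move_straight(np.r_[S2W(-.215,.056),.012],rate=.15)
look(4)
```

```text
box stop [-0.1354  0.0614] [119.9  80.4] yaw 86.39
12.1333 tcp stop [-0.2146  0.0564] 0.0127 [-1.4 -0.1 -0.4]
```

View pics/side4.png

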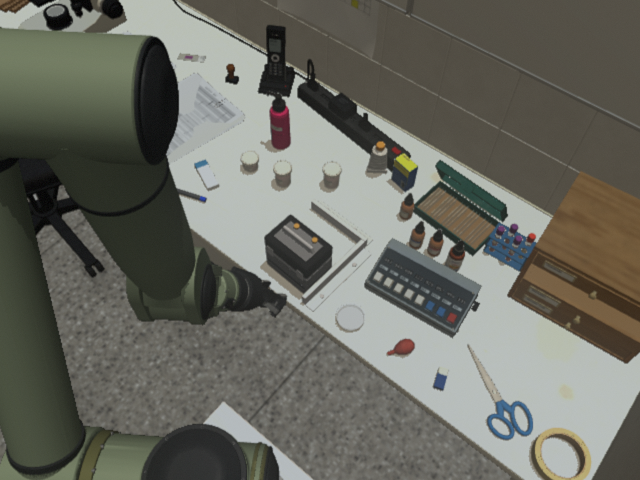

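View pics/top4.png

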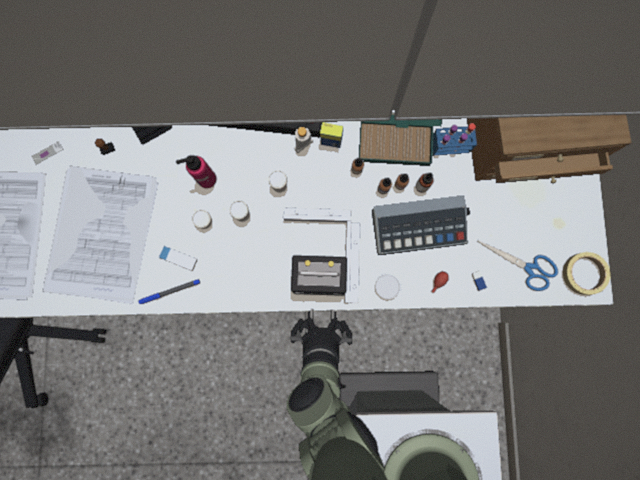

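Fingers at (322,318), low and centred on the near face, clear of the side rail. I push forward now.

Run:
```python
from h import *
print(robot.move_straight(np.r_[S2W(-.13,.056),.012],rate=.05,guard=30));look(5)
```

```text
False
box stop [-0.0859  0.0617] [119.4  80.8] yaw 87.44
14.0833 tcp stop [-0.133   0.0554] 0.0104 [-10.3   1.6   6.6]
```

View pics/top5.png

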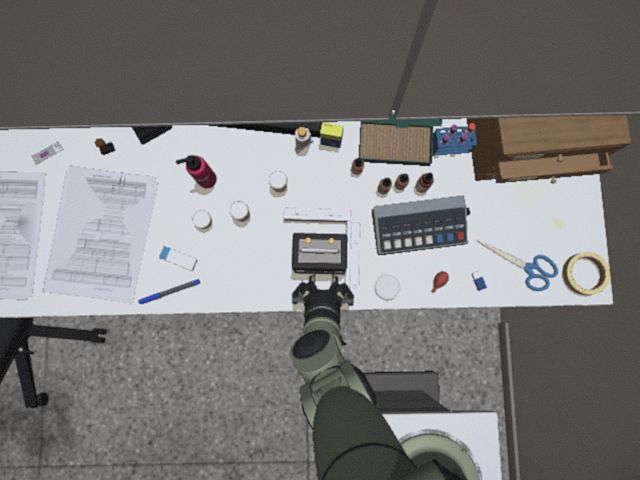

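Box at (320,253), square and still along the side rail; 6.6 N upward on the tool, so I lift the line slightly and finish against the back rail.

Run:
```python
from h import *
print(robot.move_straight(np.r_[S2W(-.082,.055),.015],rate=.04,guard=25));look(6)
```

```text
False
box stop [-0.0409  0.0614] [120.1  80.4] yaw 87.32
15.5333 tcp stop [-0.0877  0.0545] 0.0118 [-14.3   3.2   5.3]
```

View pics/top6.png

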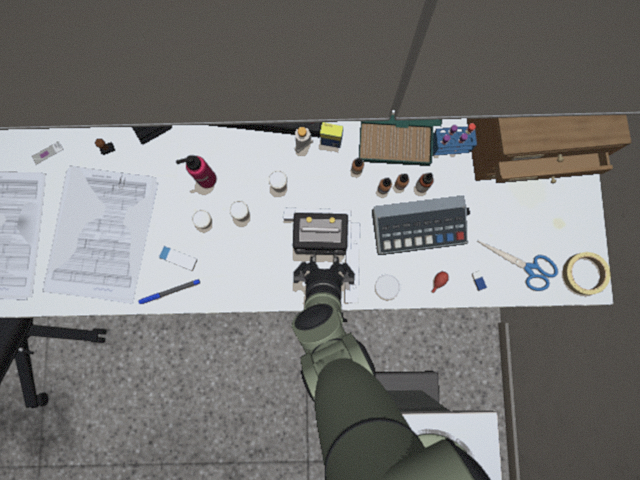

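Box at (320,233), essentially home. I press a few mm more to confirm contact with the back rail.

Run:
```python
from h import *
print(robot.move_straight(np.r_[S2W(-.074,.055),.015],rate=.02,guard=20));look(7)
robot.move_straight(np.r_[S2W(-.14,.055),.03],rate=.12)
robot.move_straight(np.r_[S2W(-.2,.055),.15],rate=.2)
robot.wait(.3);look(8)
```

```text
True
box stop [-0.0407  0.0615] [120.   80.9] yaw 87.37
15.9167 tcp stop [-0.0883  0.0538] 0.0099 [-0.3 -0.3  0.1]
box stop [-0.0411  0.0615] [119.9  80.7] yaw 86.86
17.7417 tcp stop [-0.2001  0.0547] 0.1494 [0.5 0.6 0.6]
```

View pics/top8.png

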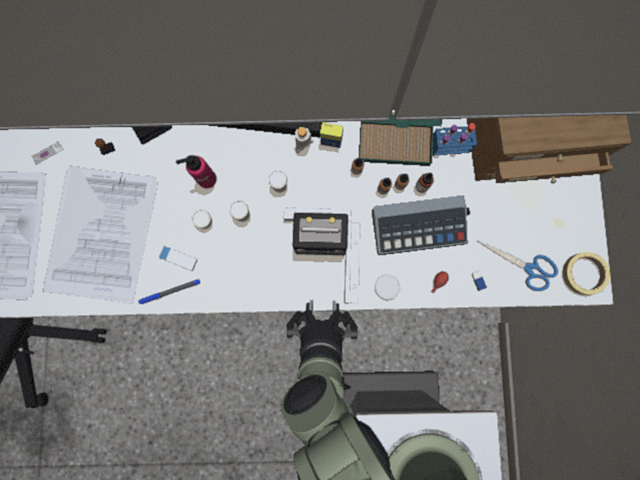

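View pics/side8.png

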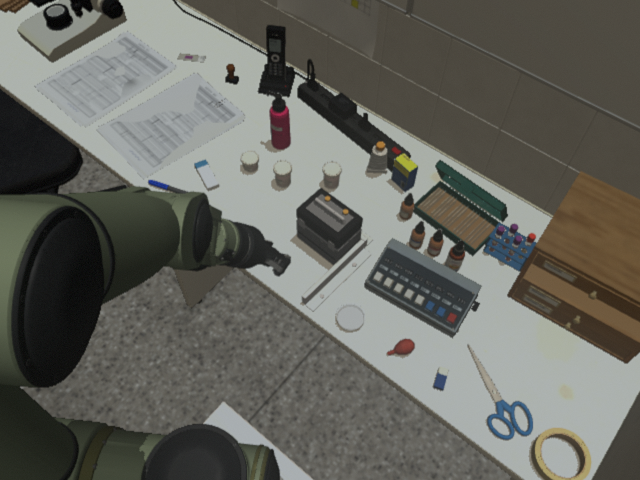

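Box at (320,233), flush with both rails; the pots, pen, mailer and dish are at the same pixels as at the start. I hand in.

Run:
```python
from h import *
robot.close_job()
```

```text
the job is handed in; nothing more can be done
```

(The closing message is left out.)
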